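Draw the carousel lock bolt home with the hooked rod

ROBOT

A 6-joint arm with a two-finger parallel gripper is mounted at the origin on the work surface. World frame = base frame: x ahead of the robot, y to its left, z up, the work surface at z = 0. Lengths are in mm, angles in rad, forces in N, time in s.
With the tool pointing down it reaches from about 275 to 1000 mm from the base axis. Payload 8.4 kg.
Tool frame: the origin (TCP) lies at the very end of the fingers, on their centre line; the grasp point (between the pads) lies 19 mm behind it; z points along the fingers, y is the direction in which the jaws open and shut (so a half turn about z gives the same grasp; the last joint's range is limited). The gripper opens to 85 mm and grips with 20 to 120 N. Pads are 22 mm wide; open, the fingers measure 114 mm over their backs; the gripper's body (76 mm by 85 mm) begins 54 mm behind the grasp point. The pads swing forward as they close: fully open they stand 13 mm farther back than shut.
Start: joints at [-1.272, 0.353, 1.633, -0, 1.155, -0.002], TCP at [185.176, -596.94, 231.281] pointing down, gripper open.
Joint ranges: [-2.63, 2.63], [-0.92, 2.1], [0.06, 2.66], [-1.3, 4.44], [0, 2.69], [-3.02, 3.02]. Speed limits (rad/s): [2.22, 2.22, 2.79, 3.14, 3.14, 3.14].

INTERFACE

Orientations are given as [roll, pitch, yaw] about the fixed x, y, z axes, in that order (R = Rz(yaw) Ry(pitch) Rx(roll)).
In Python, from rig import readout, grab_frame, calibration, r gives the robot as it stands. The module is installed in compiled form; this text tells all that it offers.
- The arm moves only by the tool play_rows, never from a script. Its argument "rows" is a list of rows, each a list of 3 entries, a list of its own where there are three numbers: the closure in counts, from 0 (fully open) to 255 (shut), then the shift along the tool's x, y, z in cm, then the turn, a rotation vector about the tool's x, y, z in rad. In form: [[gripper, [dx, dy, dz], [rx, ry, rz]], ...]. A call has 1 to 12 rows; each row is the pose to reach, as a shift and turn from the pose commanded when the call began, along the tool's axes at that moment; what a row does not reach only later rows make up. A row lasts 1/12 s, in which the tool goes at most 41.7 mm and 7.16 degrees, less where a joint would pass 70% of its speed; a pose out of reach is approached as far as the arm can. A call with a gripper value outside its range is refused whole. The fingers move at their own pace and stop on an object; "squeeze" is the grip in N (left out, the last holds). Time passes only in rows, so rows that repeat a pose let the fingers close. It gives the time, the measured TCP pose, the force and the opening at its end, in the units of the state.
- readout.sense(): the state, without advancing time (a new reading comes with each control period).
- grab_frame(name): name is "scene" or "top"; returns (picture, depth): 420x560x3 uint8, red, green, blue; 420x560 float32, mm along the optical axis (not along the pixel's ray), 0 where there is no reading.
- calibration(name): a dict with "vfov" (degrees; the focal length in pixels is half the picture's height over the tangent of half this angle, whatever the lens; pixels are square), "cx", "cy" (the principal point, pixels), "cam_to_world" (4x4, takes a point from camera to world coordinates). Camera axes: x right, y down, z forward; pixel columns grow to the right and rows downward; lengths in mm; the calibration is good to about 2 mm. A picture is of the moment at which its call begins. calibration takes no time and is no camera call.
- r.sign_off(): hands the job in, once; it reports no verdict.
The state is a dict: "clock": time; "qpos": joint angles; "qvel": joint speeds; "joint_efforts": joint torques, N m; "eef_pos": TCP position; "tcp_rot": TCP orientation; "contact_force": force on the tool from outside, world axes, zero at the start; "wrist_torque": the same for the moment, N m; "opening": opening from 0.0 (shut) to 1.0 (fully open).
Only numpy, scipy, OpenCV 4.12 (cv2) and the standard library are available. Lean on these libraries where they do the work, as an engineer would, in place of code of your own. Each camera call takes 0.05 s, during which the arm holds its last target.

TASK

Take the blue-handled hooked rod from its rests and with it draw the yellow loop of the lock bolt, down in the reagent station's narrow channel, out towards the channel's front mouth until it meets its stop; keep a steady pull of about 15 N on it there for half a second or more, never pressing on the loop or the station with more than 22 N, and leave the bolt drawn. Only the rod may touch the loop. Then lay the rod back in its two rests the way it lay, let go of it, and leave the bottle, the jar and the tube rack undisturbed.

Things in the scene. Friction and masses are not known exactly. Their poses are not given: they have to be found in the camera images.
- station: White reagent station, fixed. Origin on the table under the middle of its lock channel's front mouth; x inwards along the channel, y left, z up. Channel: open at top and front, 46 mm wide, floor 30 mm up; walls (upper part clear) from x 20 to 290 mm, 160 mm high, too narrow for a gripper. Slab and carousel deck (y -290 to -50 mm, 90 mm high, bottles to 142 mm) begin at x 0.
- loop: Yellow 8 mm wire loop on the lock bolt: level crossbar along station y, 36 mm wide. Origin mid-crossbar, 75 mm above the table, starting at station x 80-110 mm; axes as the station's. Behind it (+x) nothing for 30 mm down. Slides along station x, about 5 N friction, no spring, stays where left. Drawn to -x it meets a hard stop, anywhere from x 70 to 50 mm: unseen, to be found by feel.
- rod: Hooked rod, about 0.2 kg. Blue square handle 18 x 18 mm, from x -70 to +60 mm; 8 mm steel shaft on the same axis out to x 195 mm; there an 8 mm round prong turns straight down, its end 30 mm below the axis. Origin on the axis, a good place to grip; x points along the rod to the hook, z up (away from the prong).
- rests: Grey fixed stand for the rod. Origin on the table, x as the rod's; the resting rod's axis is 75 mm up, its origin within 6 mm of the stand's x = 0. Rear rest: flat fork at x -58 mm (16 mm long, 26 mm between cheeks that rise 3 mm above the axis) under the handle; front rest: V fork at x 130 mm (14 mm long) under the shaft. Base 12 mm high, 64 mm wide, x -90 to 150 mm.
- bottle: Amber bottle with white cap, 44 mm across, 95 mm high, standing loose. Origin at the centre of its foot. A bystander.
- jar: White jar with blue lid, 52 mm across, 60 mm high, standing loose. Origin at the centre of its foot. A bystander.
- tubes: White rack with ten red-capped sample tubes, 70 x 160 mm and 93 mm high, standing loose. Origin at the centre of its foot. A bystander.
There are look-alikes about, which are no part of the job. Of the things that look like the rests, the larger one is meant.

How it is judged (in metres and radians):
On the way, in this order (a step that is already met when the one before it is completed fails the run):
1. the rod is lifted out of its rests (z of rod in the frame of rests above 0.1 m), for 0.1 s.
2. the bolt is at its stop and the rod pulls on the standing loop with more than 10 N (linear speed of loop below 0.004 m/s and x of loop in the frame of station below 0.074 m and contact force between rod and loop above 10 N), for 0.5 s.
At the end, for the whole second after the job is handed in: The bolt is left drawn, loop under 74 mm from the channel mouth. The rod lies still and released in both rests, prong down (tilt under 0.2 rad), origin within 20 mm along, 8 mm across and 6 mm in height of the stand's (0, 0, 75 mm), axis within 0.08 rad of the stand's (x of loop in the frame of station below 0.074 m and x of rod in the frame of rests between -0.02 and 0.02 m and y of rod in the frame of rests between -0.008 and 0.008 m and z of rod in the frame of rests between 0.069 and 0.081 m and angle between the x axis of rod and the x axis of rests, either way round below 0.08 rad and angle between rod's own z axis and vertical below 0.2 rad and linear speed of rod below 0.02 m/s and contact force between the fingers and rod below 0.1 N); the robot touches nothing.
It fails at once if the rod presses on the loop or the station with more than 22 N (contact force between rod and loop above 22 N or contact force between rod and station above 22 N).
It fails at once if the robot itself touches the loop (contact force between any of the fingers, the arm and loop above 0.5 N).
It fails at once if a bystander is moved by more than 15 mm or tipped (distance of any of bottle, jar, tubes from where it was at the start of the episode above 0.015 m or angle between any of bottle, jar, tubes's own z axis and vertical above 0.3 rad).
It also fails if it takes over 64 s, if anything falls off the work surface, if the arm or the gripper's body presses on something with over 40 N, if the wrist force passes 120 N, or if a joint passes its speed limit or range.

## Working session

There is one attempt and no reset: what is moved stays moved. The work goes in short steps, Python scripts to look and compute and a tool call to move; the robot and the scene stay as the last step left them, time stands still between calls to the robot, and variables do not carry over. Pictures are saved under pics/ and viewed, and the job is handed in when it is done.

Besides the shell and the picture viewer there is one more tool, called after ">>>" as name(argument=value, ...), one argument or row to a line, values as JSON. play_rows: Moves the arm, as the interface text tells. Its arguments: {"type":"object","properties":{"rows":{"type":"array"},"squeeze":{"type":"number"}},"required":["rows"]}

```bash
mkdir -p pics; ls
python3 - <<'E'
from rig import readout, grab_frame, calibration, r
import numpy as np, cv2
for n in ["scene","top"]:
    p,d=grab_frame(n); c=calibration(n); np.savez(f"{n}0.npz",p=p,d=d,**{k:np.array(v) for k,v in c.items()})
    cv2.imwrite(f"pics/{n}0.png",cv2.resize(p[:,:,::-1],(800,600),interpolation=cv2.INTER_CUBIC))
    print(n,c["vfov"],c["cx"],c["cy"],np.round(c["cam_to_world"],3).tolist())
print(readout.sense())
E
```

```text
pics
scene 50.103359908160996 281.09354978590244 200.41808826302926 [[0.193, 0.818, -0.543, 1117.555], [0.981, -0.168, 0.096, -56.521], [-0.013, -0.551, -0.835, 957.5], [0.0, 0.0, 0.0, 1.0]]
top 42.11759147513095 283.44309296566814 205.2983678266394 [[0.002, -0.994, 0.108, 374.694], [-1.0, -0.003, -0.01, 75.269], [0.011, -0.108, -0.994, 1481.319], [0.0, 0.0, 0.0, 1.0]]
{'clock': 0.1, 'qpos': array([-1.27237351e+00,  3.53588069e-01,  1.63407352e+00,  4.95496151e-06,
        1.15520024e+00, -2.38463843e-03]), 'qvel': array([ 0.00243976, -0.00082608, -0.00071237,  0.00223637, -0.00064662,
       -0.00148189]), 'joint_efforts': array([-7.42988977e-04, -6.06359339e+01, -3.42818534e+01, -8.24012022e-05,
        3.98385964e-03,  1.24586199e-05]), 'eef_pos': array([ 185.06456259, -596.51564263,  230.6251353 ]), 'tcp_rot': array([-3.14032350e+00, -7.55712985e-06,  3.00805447e-01]), 'contact_force': array([ 0.17053295,  0.14331876, -0.58661572]), 'wrist_torque': array([-0.06661955, -0.03166341, -0.02645371]), 'opening': 0.998553968080212}
```

View pics/scene0.png

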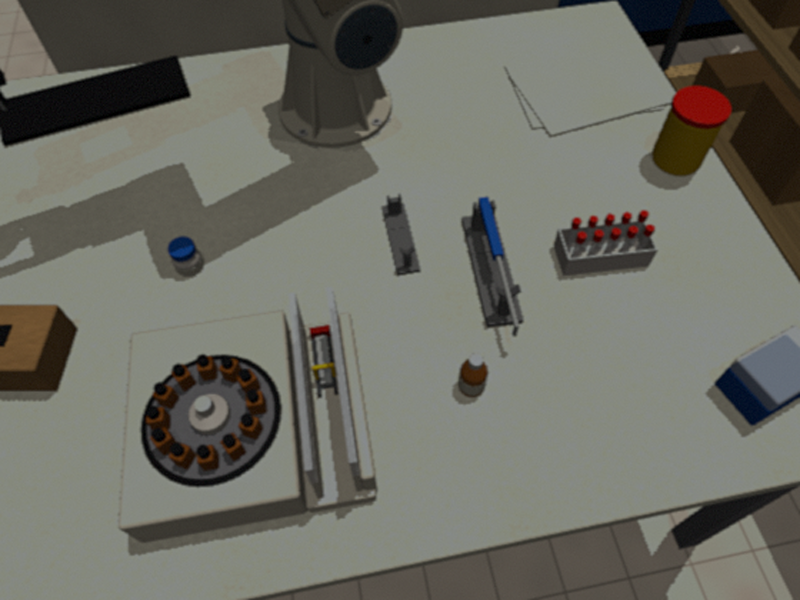

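View pics/top0.png

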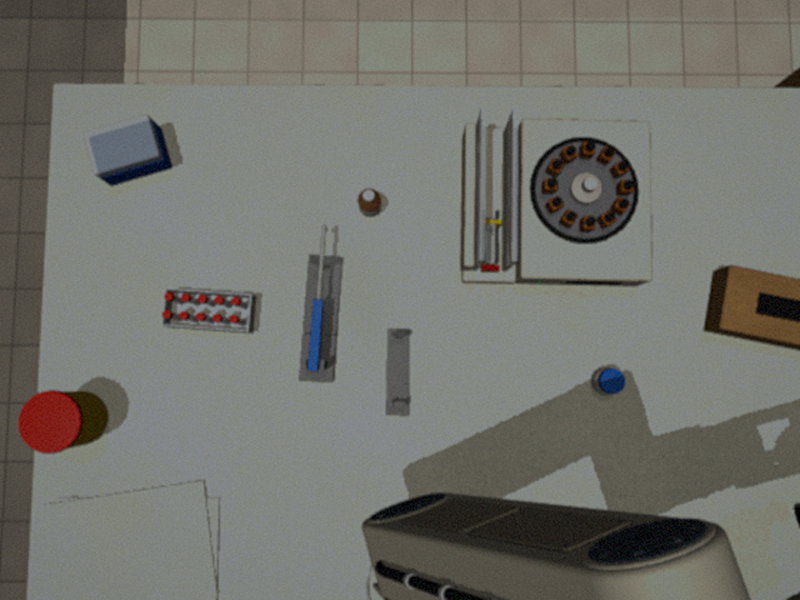

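The scene picture shows the rod in the larger stand (490,265), an empty smaller stand (400,235), and the channel with a yellow bar (322,367) and a red plate (320,330). The bottle is at (473,378), the jar at (183,252) and the rack at (605,245). Next I'll enlarge the ones that matter.

Run:
```python
import numpy as np, cv2
def crop(n,x0,y0,x1,y1,k,name):
    p=np.load(f"{n}0.npz")["p"][y0:y1,x0:x1,::-1]
    cv2.imwrite(f"pics/{name}.png",cv2.resize(p,None,fx=k,fy=k,interpolation=cv2.INTER_CUBIC))
crop("top",315,70,455,205,4,"c_top_st")
crop("top",190,145,300,305,4,"c_top_rod")
crop("scene",190,195,280,360,4,"c_sc_st")
crop("scene",260,130,380,250,5,"c_sc_rod")
```

```text
(no output)
```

View pics/c_top_st.png

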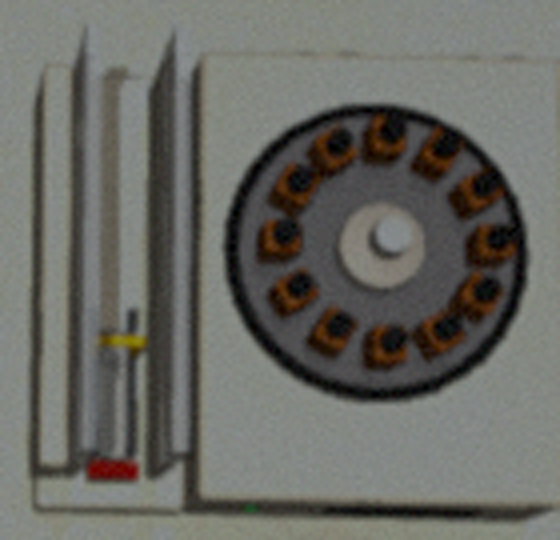

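View pics/c_top_rod.png

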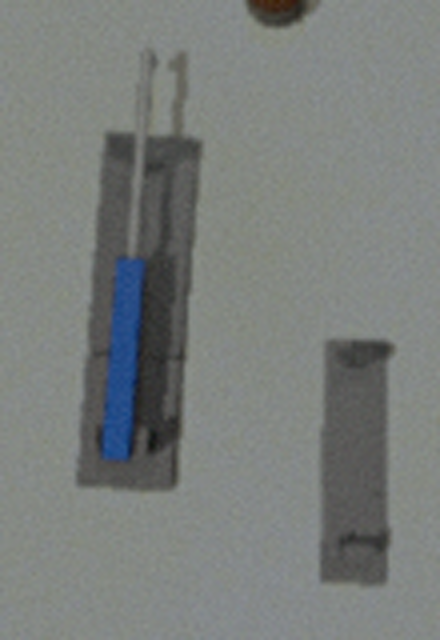

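View pics/c_sc_st.png

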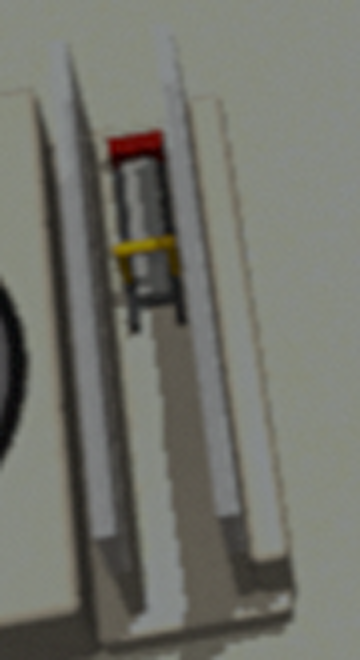

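View pics/c_sc_rod.png

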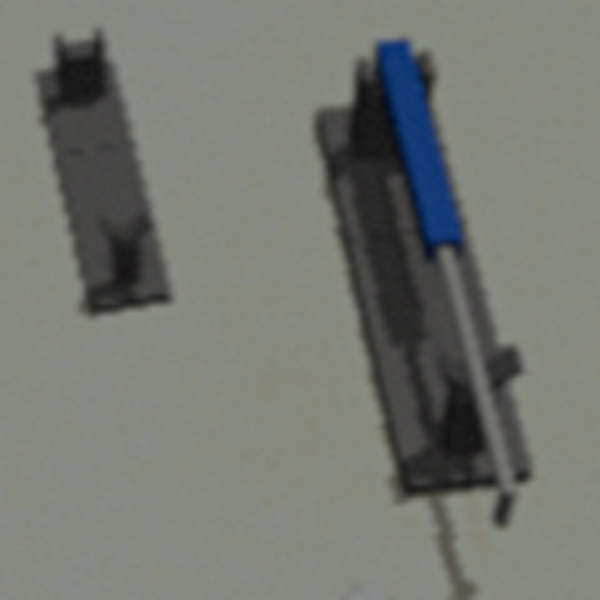

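Candidates for the rests: the large stand at top crop (140,310), which holds the blue-handled rod, and the small empty stand at (357,460). The large one is meant, and the rod lies in it. The yellow crossbar is at top crop (122,342), and the red block at (112,470) sits near the mouth. Now I'll measure all of these in 3D.

```bash
cat > h.py <<'E'
import numpy as np, cv2
def load(n,tag="0"):
    z=np.load(f"{n}{tag}.npz"); return {k:z[k] for k in z.files}
def cloud(z):
    f=210/np.tan(np.radians(float(z["vfov"]))/2)
    d=z["d"]; v,u=np.mgrid[0:d.shape[0],0:d.shape[1]]
    P=np.stack([(u-z["cx"])/f*d,(v-z["cy"])/f*d,d],-1)
    T=z["cam_to_world"]; W=P@T[:3,:3].T+T[:3,3]; W[d==0]=np.nan
    return W
def ray(z,u,v):
    f=210/np.tan(np.radians(float(z["vfov"]))/2); T=z["cam_to_world"]
    return T[:3,3],T[:3,:3]@np.array([(u-z["cx"])/f,(v-z["cy"])/f,1.])
def atz(z,u,v,h):
    o,k=ray(z,u,v); return o+k*(h-o[2])/k[2]
def proj(z,p):
    f=210/np.tan(np.radians(float(z["vfov"]))/2); T=z["cam_to_world"]
    q=T[:3,:3].T@(np.asarray(p,float)-T[:3,3]); return q[:2]/q[2]*f+[z["cx"],z["cy"]]
E
python3 - <<'E'
from h import *
np.set_printoptions(precision=1,suppress=True)
for n in ["top","scene"]:
    z=load(n);W=cloud(z)
    hsv=cv2.cvtColor(z["p"],cv2.COLOR_RGB2HSV); H,S,V=[hsv[...,i].astype(int) for i in range(3)]
    v,u=np.mgrid[0:420,0:560]
    if n=="top": boxs={"station":(315,70,455,205),"rod":(190,145,250,305),"table":None}
    else: boxs={"station":(190,195,280,360),"rod":(310,120,370,250)}
    b=boxs["station"]; m=(u>b[0])&(u<b[2])&(v>b[1])&(v<b[3])
    for nm,mm in [("yellow",(H>22)&(H<34)&(S>150)),("red",((H<6)|(H>174))&(S>150))]:
        k=m&mm; print(n,nm,k.sum(),"uv",u[k].mean(),v[k].mean(), u[k].min(),u[k].max(),v[k].min(),v[k].max()); print(np.nanpercentile(W[k],[2,50,98],axis=0))
    b=boxs["rod"]; m=(u>b[0])&(u<b[2])&(v>b[1])&(v<b[3])&(H>100)&(H<125)&(S>120)
    print("blue",m.sum()); Q=W[m];Q=Q[~np.isnan(Q).any(1)]; c=np.median(Q,0); print(np.percentile(Q,[2,50,98],axis=0))
    top=Q[Q[:,2]>75]; mu=top.mean(0); w,vv=np.linalg.eigh(np.cov((top-mu).T)); a=vv[:,2]; s=(top-mu)@a; print(mu,a,s.min(),s.max(),len(top))
    pts=np.argwhere(m)[:,::-1].astype(np.float32); print(cv2.minAreaRect(pts), cv2.boxPoints(cv2.minAreaRect(pts)))
    for r0 in range(145,300,8) if n=="top" else []:
        print(r0, W[r0,215:245:3,2])
z=load("top")
for nm,u,v in [("base",190+107/4,145+133/4),("b2",190+202/4,145+141/4),("b3",190+78/4,145+487/4),("b4",190+176/4,145+489/4)]: print(nm,atz(z,u,v,12))
for nm,u,v in [("st front left",315+33/4,70+509/4),("st front right slab",315+186/4,70+510/4),]: print(nm,atz(z,u,v,30),atz(z,u,v,90))
for nm,u,v in [("slab front left",315+190/4,70+500/4),("slab fr right",315+560/4,70+507/4),("slab back left",315+200/4,70+55/4)]: print(nm,atz(z,u,v,90))
E
```

```text
top yellow 34 uv 361.38235294117646 146.14705882352942 340 442 102 156
[[ 657.5 -334.6   72.1]
 [ 661.5 -108.2   79.7]
 [ 782.6  -88.9  143.3]]
top red 81 uv 366.9753086419753 166.1851851851852 337 441 102 189
[[ 574.4 -329.8   43.4]
 [ 582.5 -103.2   51.2]
 [ 785.   -81.7  143.1]]
blue 371
[[391.2 211.   68.6]
 [449.9 221.8  82.6]
 [511.7 232.8  88.8]]
[451.1 221.9  83. ] [-1.   0.1 -0. ] -63.44349401147418 62.98309909087404 352
((220.63525390625, 234.51231384277344), (7.69553804397583, 49.613590240478516), 5.19442892074585) [[214.6 258.9]
 [219.  209.5]
 [226.7 210.2]
 [222.2 259.6]]
145 [-2.4 -2.3 -8.   3.3 -5.4  3.6 -4.9  0.6  1.7  3. ]
153 [ 1.4 -1.7 -7.6 -9.3  0.5  3.8  2.2  1.4 -4.7 -2.3]
161 [-0.6 -2.8 -1.7  1.3 71.1 -1.6  4.6 -6.5 -1.8  1.6]
169 [ 3.1  3.  -3.   0.1 77.6 -0.8  0.8 -1.8 -3.8 -3.1]
177 [ 2.3 -5.7 -3.4 76.1  4.7  0.4 -4.4 -1.3  0.6 -5.8]
185 [ 2.6  8.6 12.3 73.7 71.3 33.2  9.8 13.4  0.1 -4.2]
193 [11.1 15.  12.7 82.2 10.8 14.4  8.3  9.9  4.6 -1. ]
201 [15.5 12.7 17.1 74.2  7.  11.9  8.3 10.7 -2.4  1. ]
209 [19.   9.9 11.3 75.6 12.8 12.8  7.  10.  -1.4 -4.3]
217
[... 839 characters left out ...]
4   38.2]
 [ 583.8 -100.1   48. ]
 [ 588.2  -86.7   51.6]]
blue 333
[[394.3 209.   66.3]
 [455.6 218.2  82.2]
 [516.6 230.2  86.1]]
[456.5 219.1  82.2] [-1.   0.1  0. ] -61.838054123108755 67.00353128829933 297
((342.96124267578125, 159.2679901123047), (43.676658630371094, 8.715219497680664), 76.4295654296875) [[333.6 139.1]
 [342.1 137. ]
 [352.3 179.5]
 [343.8 181.5]]
base [608.1 241.5  12. ]
b2 [602.8 176.9  12. ]
b3 [368.7 257.3  12. ]
b4 [367.5 191.9  12. ]
st front left [554.6 -46.7  30. ] [547.2 -41.6  90. ]
st front right slab [ 554.2 -149.5   30. ] [ 546.8 -140.2   90. ]
slab front left [ 553.3 -142.9   90. ]
slab fr right [ 549.5 -381.8   90. ]
slab back left [ 848.7 -153.6   90. ]
```

```bash
cat > ov.py <<'E'
from h import *
def T(x,y,yaw): 
    c,s=np.cos(yaw),np.sin(yaw)
    return lambda p: np.array([x+c*p[0]-s*p[1], y+s*p[0]+c*p[1], p[2]])
def boxlines(x0,x1,y0,y1,z0,z1):
    c=[(x,y,z) for x in(x0,x1) for y in(y0,y1) for z in(z0,z1)]
    return [(a,b) for i,a in enumerate(c) for b in c[i+1:] if sum(p!=q for p,q in zip(a,b))==1]
STATION=dict(walls=boxlines(20,290,-23,23,30,160),slab=boxlines(0,290,-290,-50,0,90),bar=boxlines(0,0.1,-18,18,75,75.1))
ROD=dict(handle=boxlines(-70,60,-9,9,-9,9),shaft=[((60,0,0),(195,0,0)),((195,0,0),(195,0,-30))])
REST=dict(base=boxlines(-90,150,-32,32,0,12))
def draw(z,img,x0,y0,k,lines,tf,col):
    for a,b in lines:
        p=[(proj(z,tf(q))+.5-[x0,y0])*k for q in (a,b)]
        cv2.line(img,*[tuple(int(v) for v in np.round(t)) for t in p],col,1,cv2.LINE_AA)
def show(n,tag,box,k,items,name):
    z=load(n,tag); x0,y0,x1,y1=box
    img=cv2.resize(z["p"][y0:y1,x0:x1,::-1],None,fx=k,fy=k,interpolation=cv2.INTER_CUBIC)
    img=cv2.convertScaleAbs(img,alpha=1.5)
    for l,tf,c in items: draw(z,img,x0,y0,k,l,tf,c)
    cv2.imwrite(f"pics/{name}.png",img)
E
python3 - <<'E'
from ov import *
np.set_printoptions(precision=1,suppress=True)
S=T(553,-98,-0.012)
for n,box,k in [("top",(315,65,460,205),4),("scene",(80,190,280,385),3)]:
    show(n,"0",box,k,[(STATION["walls"],S,(0,255,0)),(STATION["slab"],S,(255,0,255)),([((108,-18,75),(108,18,75))],S,(255,255,0))],f"ov_st_{n}")
R=T(458,219,-0.065)
rod=lambda p:R((p[0],p[1],p[2]+75))
for n,box,k in [("top",(195,150,260,275),4.7),("scene",(310,125,385,245),4.9)]:
    show(n,"0",box,k,[(ROD["handle"],rod,(0,255,0)),(ROD["shaft"],rod,(0,0,255)),(REST["base"],R,(255,0,255))],f"ov_rod_{n}")
a=[cv2.imread(f"pics/ov_rod_{n}.png") for n in("top","scene")]
h=min(i.shape[0] for i in a); cv2.imwrite("pics/ov_rod.png",np.hstack([i[:h] for i in a]))
E
```

```text
(no output)
```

View pics/ov_st_top.png

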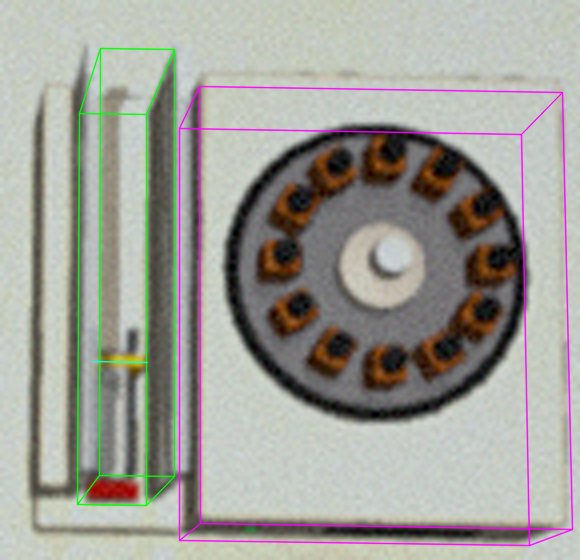

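View pics/ov_st_scene.png

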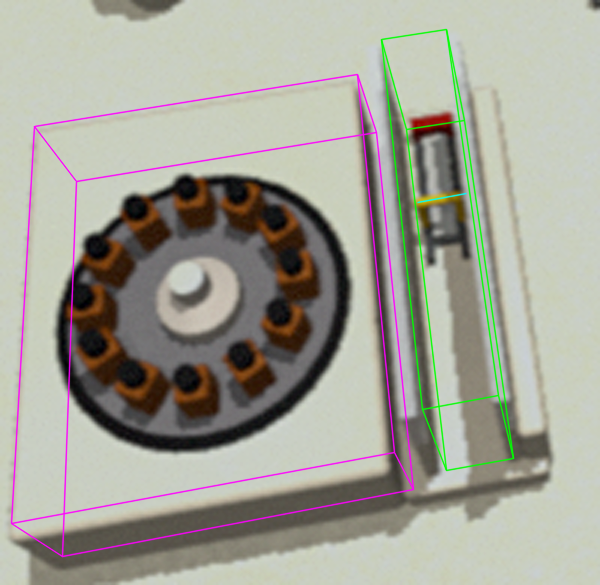

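View pics/ov_rod.png

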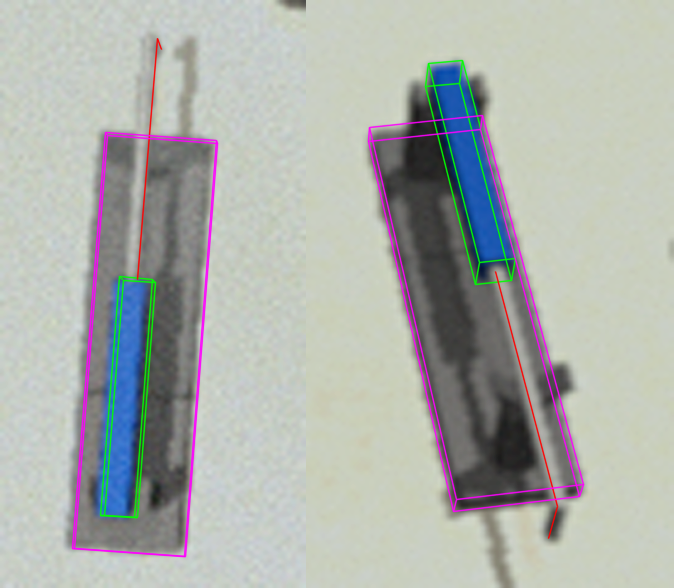

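The overlays put the station origin near (555,-98) with yaw -0.012. The loop is near world (662,-99,75). The rests origin is near (458,219) with yaw -0.065, and the rod matches it within about 2 mm. The red block in the mouth is about 52 mm high, which a shaft at 90 mm clears. Next I'll move above the rod.

```bash
cat > go.py <<'E'
import sys, numpy as np
from scipy.spatial.transform import Rotation as Ro
from rig import readout
def info():
    s=readout.sense(); return s
def delta(pos,yaw,s=None):
    s=s or info(); R=Ro.from_euler("xyz",s["tcp_rot"]); G=Ro.from_euler("xyz",[np.pi,0,yaw])
    d=R.inv().apply(np.array(pos)-s["eef_pos"])/10; w=(R.inv()*G).as_rotvec()
    return np.round(d,3).tolist(),np.round(w,4).tolist()
if __name__=="__main__":
    a=[float(x) for x in sys.argv[1:]]; s=info()
    print("clock",round(s["clock"],2),"eef",np.round(s["eef_pos"],1),"rot",np.round(s["tcp_rot"],4),"F",np.round(s["contact_force"],2),"op",round(s["opening"],3),"q",np.round(s["qpos"],2))
    print(delta(a[:3],a[3]))
E
python3 go.py 458 219.5 180 -0.065
```

```text
clock 0.1 eef [ 185.1 -596.5  230.6] rot [-3.1403 -0.      0.3008] F [ 0.17  0.14 -0.59] op 0.999 q [-1.27  0.35  1.63  0.    1.16 -0.  ]
([50.246, -69.844, 5.152], [-0.0013, 0.0002, 0.3658])
```

>>> play_rows(
  rows=[
    [0,[50.2,-69.8,3.0],[0,0,0.366]],
    [0,[50.2,-69.8,3.0],[0,0,0.366]],
    [0,[50.2,-69.8,3.0],[0,0,0.366]],
    [0,[50.2,-69.8,3.0],[0,0,0.366]],
    [0,[50.2,-69.8,3.0],[0,0,0.366]],
    [0,[50.2,-69.8,3.0],[0,0,0.366]],
    [0,[50.2,-69.8,3.0],[0,0,0.366]],
    [0,[50.2,-69.8,3.0],[0,0,0.366]],
    [0,[50.2,-69.8,3.0],[0,0,0.366]],
    [0,[50.2,-69.8,3.0],[0,0,0.366]],
    [0,[50.2,-69.8,3.0],[0,0,0.366]],
    [0,[50.2,-69.8,3.0],[0,0,0.366]],
  ],
  squeeze=80,
)

```text
clock: 1.1
eef_pos: [343.5, -121.1, 213.9]
tcp_rot: [3.141, -0.0, -0.066]
contact_force: [1.1, -0.0, 0.6]
opening: 1.003
```

```bash
python3 go.py 458 219.5 130 -0.065
```

```text
clock 1.1 eef [ 343.5 -121.1  213.9] rot [ 3.1415e+00 -5.0000e-04 -6.5700e-02] F [ 1.08 -0.03  0.55] op 1.003 q [-0.34 -0.05  2.16  0.    1.03  1.29]
([9.179, -34.744, 8.387], [0.0001, -0.0005, -0.0007])
```

>>> play_rows(
  rows=[
    [0,[9.1,-34.7,8.0],[0,0,0]],
    [0,[9.1,-34.7,8.0],[0,0,0]],
    [0,[9.1,-34.7,8.0],[0,0,0]],
    [0,[9.1,-34.7,8.0],[0,0,0]],
    [0,[9.1,-34.7,8.0],[0,0,0]],
    [0,[9.1,-34.7,8.0],[0,0,0]],
    [0,[9.1,-34.7,8.0],[0,0,0]],
    [0,[9.1,-34.7,8.0],[0,0,0]],
    [0,[9.1,-34.7,8.0],[0,0,0]],
    [0,[9.1,-34.7,8.0],[0,0,0]],
    [0,[9.1,-34.7,8.0],[0,0,0]],
    [0,[9.1,-34.7,8.0],[0,0,0]],
  ],
)

```text
clock: 2.1
eef_pos: [456.3, 216.9, 133.4]
tcp_rot: [3.141, 0.001, -0.064]
contact_force: [-0.0, 0.9, 0.0]
opening: 1.003
```

```bash
python3 go.py 458 219.5 56 -0.065
```

```text
clock 2.1 eef [456.3 216.9 133.4] rot [ 3.1406e+00  1.3000e-03 -6.4400e-02] F [-0.    0.92  0.04] op 1.003 q [ 0.44  0.29  1.97 -0.    0.88  2.08]
([0.162, -0.277, 7.741], [0.001, 0.0013, 0.0006])
```

>>> play_rows(
  rows=[
    [0,[0.1,-0.2,2.5],[0,0,0]],
    [0,[0.1,-0.2,5.0],[0,0,0]],
    [0,[0.1,-0.2,7.0],[0,0,0]],
    [0,[0.1,-0.2,7.7],[0,0,0]],
    [0,[0.1,-0.2,7.7],[0,0,0]],
    [0,[0.1,-0.2,7.7],[0,0,0]],
  ],
)

```text
clock: 2.6
eef_pos: [458.3, 218.5, 57.4]
tcp_rot: [3.141, 0.0, -0.066]
contact_force: [0.3, -0.5, 0.0]
opening: 0.999
```

```bash
python3 go.py 458 219.5 56 -0.065
python3 - <<'E'
from rig import *
import numpy as np,cv2
out=[]
for n,b in [("top",(195,150,275,275)),("scene",(310,125,390,250))]:
    p,d=grab_frame(n); out.append(cv2.resize(p[b[1]:b[3],b[0]:b[2],::-1],None,fx=4.6,fy=4.6,interpolation=cv2.INTER_CUBIC))
cv2.imwrite("pics/pregrasp.png",cv2.convertScaleAbs(np.hstack(out),alpha=1.5))
E
```

```text
clock 2.6 eef [458.3 218.5  57.4] rot [ 3.1415e+00  2.0000e-04 -6.6200e-02] F [ 0.3  -0.48  0.01] op 0.999 q [ 0.44  0.42  2.02 -0.    0.71  2.08]
([-0.033, -0.095, 0.143], [0.0001, 0.0002, -0.0012])
```

View pics/pregrasp.png

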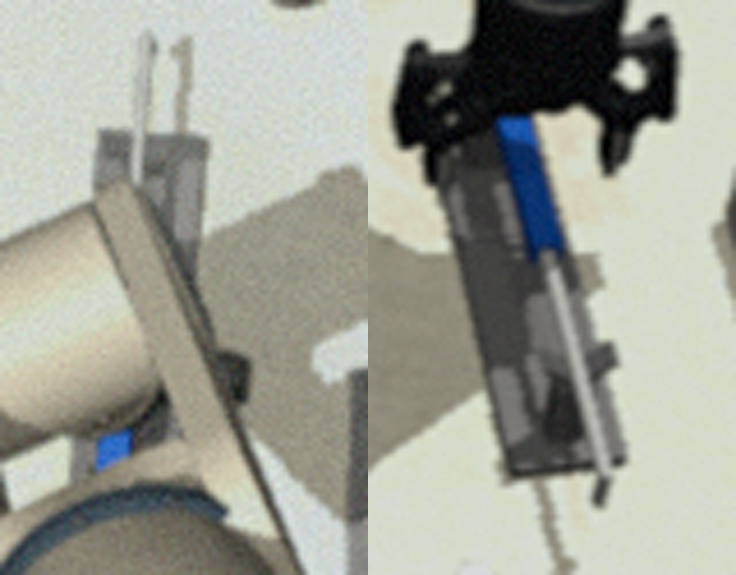

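The rod lies between the open fingers: the handle is at (525,190) in the right half, with the fingers at (420,110) and (640,110). I'll close on it.

>>> play_rows(
  rows=[
    [60,[0,-0.1,0.1],[0,0,0]],
    [120,[0,-0.1,0.1],[0,0,0]],
    [160,[0,-0.1,0.1],[0,0,0]],
    [255,[0,-0.1,0.1],[0,0,0]],
    [255,[0,-0.1,0.1],[0,0,0]],
    [255,[0,-0.1,0.1],[0,0,0]],
    [255,[0,-0.1,0.1],[0,0,0]],
    [255,[0,-0.1,0.1],[0,0,0]],
    [255,[0,-0.1,0.1],[0,0,0]],
    [255,[0,-0.1,0.1],[0,0,0]],
  ],
  squeeze=80,
)

```text
clock: 3.53
eef_pos: [458.3, 220.3, 56.1]
tcp_rot: [-3.141, -0.0, -0.065]
contact_force: [-1.0, 0.2, 5.6]
opening: 0.197
```

```bash
python3 go.py 458 219.5 56 -0.065
```

```text
clock 3.53 eef [458.3 220.3  56.1] rot [-3.1415e+00 -1.0000e-04 -6.5300e-02] F [-0.99  0.16  5.61] op 0.197 q [0.45 0.42 2.01 0.   0.71 2.08]
([-0.026, 0.083, 0.014], [-0.0001, -0.0001, -0.0003])
```

>>> play_rows(
  rows=[
    [255,[0,0,-0.5],[0,0,0]],
    [255,[0,0,-1.5],[0,0,0]],
    [255,[0,0,-3.5],[0,0,0]],
    [255,[0,0,-6.0],[0,0,0]],
    [255,[0,0,-9.0],[0,0,0]],
    [255,[0,0,-12.0],[0,0,0]],
    [255,[0,0,-14.5],[0,0,0]],
    [255,[0,0,-14.5],[0,0,0]],
    [255,[0,0,-14.5],[0,0,0]],
  ],
)

```text
clock: 4.28
eef_pos: [458.9, 220.6, 202.7]
tcp_rot: [-3.14, -0.003, -0.065]
contact_force: [-0.2, 0.2, -1.9]
opening: 0.199
```

```bash
python3 go.py 481 -98 200 -0.012
python3 - <<'E'
from rig import *
import numpy as np,cv2
for n in ["top","scene"]:
    p,d=grab_frame(n); c=calibration(n); np.savez(f"{n}1.npz",p=p,d=d,**{k:np.array(v) for k,v in c.items()})
    cv2.imwrite(f"pics/{n}1.png",cv2.convertScaleAbs(cv2.resize(p[:,:,::-1],(800,600)),alpha=1.4))
E
```

```text
clock 4.28 eef [458.9 220.6 202.7] rot [-3.1399e+00 -2.9000e-03 -6.5100e-02] F [-0.18  0.2  -1.92] op 0.199 q [0.45 0.2  1.91 0.   1.03 2.08]
([4.275, 31.645, 0.226], [-0.0016, -0.003, -0.0531])
```

View pics/scene1.png

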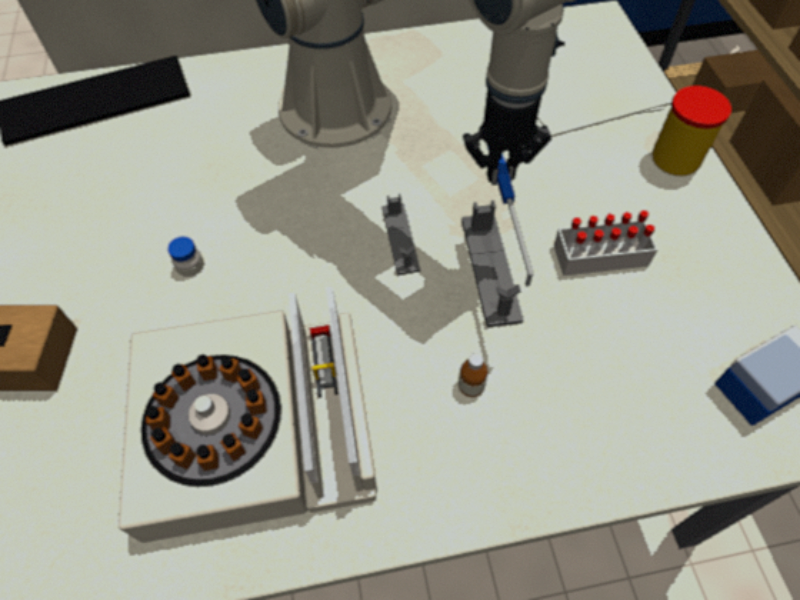

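View pics/top1.png

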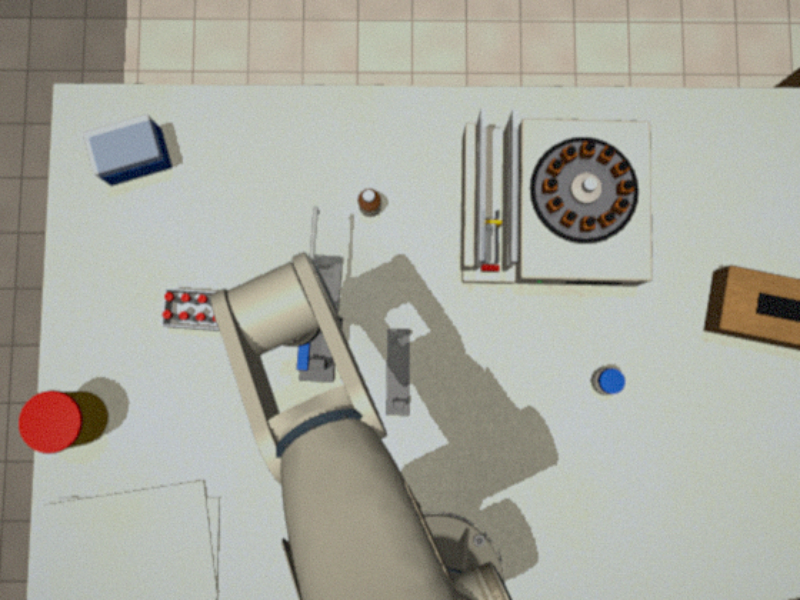

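The rod hangs level in the gripper, with its prong at scene (528,280). I'll check that with an overlay before moving over the channel.

Run:
```python
from ov import *
R=T(458.9,220.6,-0.065)
rod=lambda p:R((p[0],p[1],p[2]+221.7))
for n,box,k in [("top",(200,130,265,265),4.4),("scene",(330,100,385,220),4.9)]:
    show(n,"1",box,k,[(ROD["handle"],rod,(0,255,0)),(ROD["shaft"],rod,(0,0,255))],f"ov2_{n}")
a=[cv2.imread(f"pics/ov2_{n}.png") for n in("top","scene")]
h=min(i.shape[0] for i in a); cv2.imwrite("pics/ov2.png",np.hstack([i[:h] for i in a]))
```

```text
(no output)
```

View pics/ov2.png

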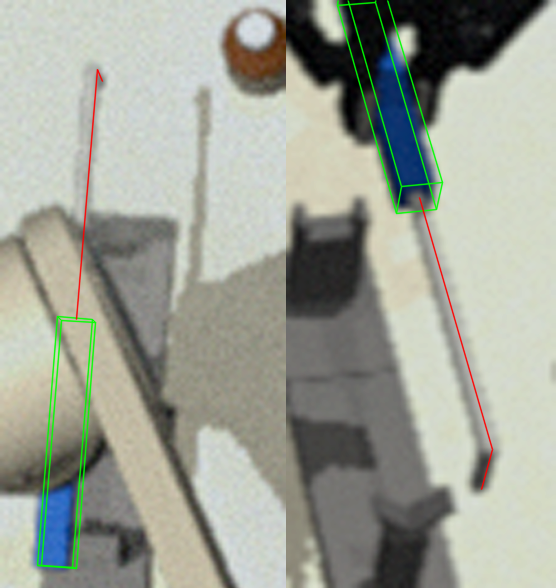

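Run:
```python
from h import *
np.set_printoptions(precision=0,suppress=True,linewidth=200)
z=load("scene");W=cloud(z)
for v in range(225,285,3): print(v,"x",W[v,225,0].round(),"z",W[v,214:240:2,2])
```

```text
225 x 539.0 z [ -1.   1.  -2.  -3.  -3.  -2.  -2.  -3.   1. 161. 162. 158.  83.]
228 x 575.0 z [ 31.  25.  30.  29.  28.  48.  50.  49.  50. 161. 159. 160.  80.]
231 x 584.0 z [ 27.  30.  47.  48.  51.  48.  46.  52.  47. 158. 156. 157.  82.]
234 x 587.0 z [ 47.  29.  45.  45.  43.  39.  37.  37.  34.  28. 160. 158. 107.]
237 x 596.0 z [ 61.  28.  31.  39.  45.  44.  43.  42.  41.  29. 160. 158. 140.]
240 x 604.0 z [ 68.  nan  29.  39.  41.  40.  42.  43.  36.  39. 159. 161. 159.]
243 x 611.0 z [ 74.  29.  32.  39.  41.  43.  43.  40.  36.  41. 158. 159. 159.]
246 x 621.0 z [ 83.  32.  31.  38.  40.  40.  41.  43.  30.  41. 160. 159. 159.]
249 x 628.0 z [ 90.  39.  30.  39.  33.  42.  43.  42.  40.  37.  31. 157. 158.]
252 x 636.0 z [102.  48.  31.  39.  38.  42.  43.  44.  44.  42.  28. 159. 160.]
255 x 660.0 z [103.  55.  27.  41.  77.  78.  79.  79.  76.  76.  76. 159. 159.]
258 x 665.0 z [110.  64.  29.  77.  75.  75.  43.  41.  44.  67.  63. 160. 159.]
261 x 657.0 z [118.  71.  31.  66.  63.  42.  42.  42.  41.  31.  52. 158. 161.]
264 x 664.0 z [126.  79.  26.  47.  47.  42.  42.  41.  40.  42.  41.  30. 159.]
267 x 672.0 z [135.  88.  40.  28.  36.  33.  43.  44.  41.  43.  38.  28. 158.]
270 x 674.0 z [137.  91.  45.  29.  39.  40.  33.  30.  31.  34.  38.  42. 161.]
273 x 682.0 z [142. 102.  56.  29.  43.  40.  29.  33.  30.  29.  39.  40. 156.]
276 x 690.0 z [152. 107.  59.  28.  28.  39.  28.  30.  31.  27.  28.  29. 159.]
279 x 695.0 z [157. 117.  67.  29.  28.  31.  29.  27.  28.  28.  29.  29.  27.]
282 x 701.0 z [159. 121.  78.  nan  30.  28.  30.  31.  29.  33.  29.  30.  29.]
```

>>> play_rows(
  rows=[
    [255,[2.5,31.5,-0.5],[0,0,-0.053]],
    [255,[2.5,31.5,-0.5],[0,0,-0.053]],
    [255,[2.5,31.5,-0.5],[0,0,-0.053]],
    [255,[2.5,31.5,-0.5],[0,0,-0.053]],
    [255,[2.5,31.5,-0.5],[0,0,-0.053]],
    [255,[2.5,31.5,-0.5],[0,0,-0.053]],
    [255,[2.5,31.5,-0.5],[0,0,-0.053]],
    [255,[2.5,31.5,-0.5],[0,0,-0.053]],
    [255,[2.5,31.5,-0.5],[0,0,-0.053]],
    [255,[2.5,31.5,-0.5],[0,0,-0.053]],
    [255,[2.5,31.5,-0.5],[0,0,-0.053]],
    [255,[2.5,31.5,-0.5],[0,0,-0.053]],
  ],
)

```text
clock: 5.38
eef_pos: [462.1, -94.7, 205.1]
tcp_rot: [-3.141, 0.002, -0.011]
contact_force: [0.2, -0.1, -2.6]
opening: 0.196
```

```bash
python3 go.py 485 -97 200 -0.012
python3 - <<'E'
from rig import *
import numpy as np,cv2
from ov import *
s=readout.sense()
for n in ["top","scene"]:
    p,d=grab_frame(n); c=calibration(n); np.savez(f"{n}2.npz",p=p,d=d,**{k:np.array(v) for k,v in c.items()})
e=s["eef_pos"]; R=T(e[0],e[1],s["tcp_rot"][2]); rod=lambda p:R((p[0],p[1],p[2]+e[2]+19))
S=T(555,-98,-0.012)
for n,box,k in [("top",(315,65,400,205),4),("scene",(190,150,290,300),4)]:
    show(n,"2",box,k,[(ROD["shaft"],rod,(0,0,255)),([((107,-18,75),(107,18,75))],S,(255,255,0))],f"ov3_{n}")
a=[cv2.imread(f"pics/ov3_{n}.png") for n in("top","scene")]
h=min(i.shape[0] for i in a); cv2.imwrite("pics/ov3.png",np.hstack([i[:h] for i in a]))
E
```

```text
clock 5.38 eef [462.1 -94.7 205.1] rot [-3.1409e+00  1.7000e-03 -1.1200e-02] F [ 0.19 -0.15 -2.56] op 0.196 q [-0.21  0.14  1.98  0.    1.02  1.38]
([2.29, 0.208, 0.505], [-0.0006, 0.0017, 0.0008])
```

View pics/ov3.png

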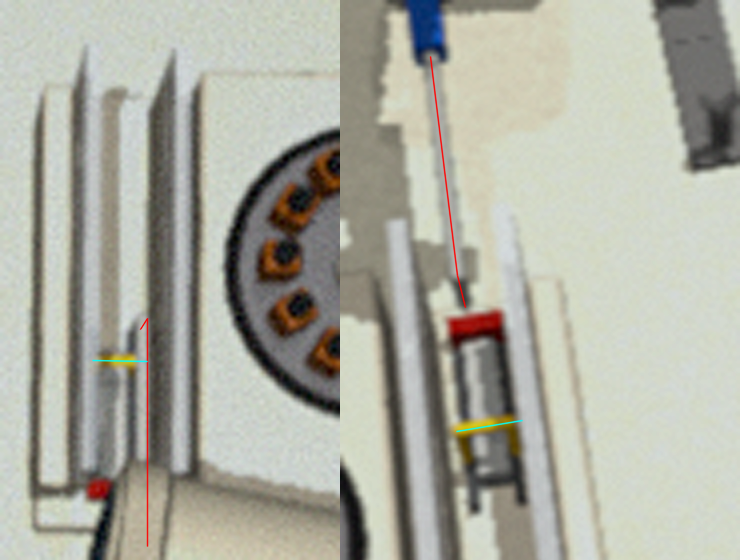

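The prong is on the channel's middle line within 2 mm in both views. I'll go 24 mm further in, then down to just above the loop and look again.

>>> play_rows(
  rows=[
    [255,[1.0,0.2,0.5],[0,0,0]],
    [255,[2.4,0.2,0.5],[0,0,0]],
    [255,[2.4,0.2,1.5],[0,0,0]],
    [255,[2.4,0.2,3.0],[0,0,0]],
    [255,[2.4,0.2,5.0],[0,0,0]],
    [255,[2.4,0.2,7.0],[0,0,0]],
    [255,[2.4,0.2,9.0],[0,0,0]],
    [255,[2.4,0.2,10.0],[0,0,0]],
    [255,[2.4,0.2,10.5],[0,0,0]],
    [255,[2.4,0.2,10.5],[0,0,0]],
    [255,[2.4,0.2,10.5],[0,0,0]],
  ],
)

```text
clock: 6.4
eef_pos: [487.0, -98.0, 101.1]
tcp_rot: [3.142, -0.0, -0.012]
contact_force: [-0.6, 0.5, -1.5]
opening: 0.197
```

```bash
python3 go.py 486 -97 72 -0.012
python3 - <<'E'
from rig import *
import numpy as np,cv2
from ov import *
s=readout.sense()
for n in ["top","scene"]:
    p,d=grab_frame(n); c=calibration(n); np.savez(f"{n}3.npz",p=p,d=d,**{k:np.array(v) for k,v in c.items()})
e=s["eef_pos"]; R=T(e[0],e[1],s["tcp_rot"][2]); rod=lambda p:R((p[0],p[1],p[2]+e[2]+19))
S=T(555,-98,-0.012)
for n,box,k in [("top",(330,110,380,200),6),("scene",(195,195,260,285),6)]:
    show(n,"3",box,k,[(ROD["shaft"],rod,(0,0,255)),([((107,-18,75),(107,18,75))],S,(255,255,0))],f"ov3_{n}")
    show(n,"3",box,k,[],f"ov4_{n}")
a=[cv2.imread(f"pics/ov{j}_{n}.png") for n in("top","scene") for j in (3,4)][:4]
a=[a[0],a[2],a[3]]
h=min(i.shape[0] for i in a); im=np.hstack([i[:h] for i in a]); print(im.shape);cv2.imwrite("pics/ov5.png",cv2.resize(im,None,fx=min(1,800/im.shape[1]),fy=min(1,800/im.shape[1])))
E
```

```text
clock 6.4 eef [487.  -98.  101.1] rot [ 3.1415e+00 -2.0000e-04 -1.2000e-02] F [-0.56  0.48 -1.5 ] op 0.197 q [-0.2   0.33  2.02 -0.    0.8   1.38]
([-0.098, -0.098, 2.911], [0.0, -0.0002, 0.0])
(540, 1080, 3)
```

View pics/ov5.png

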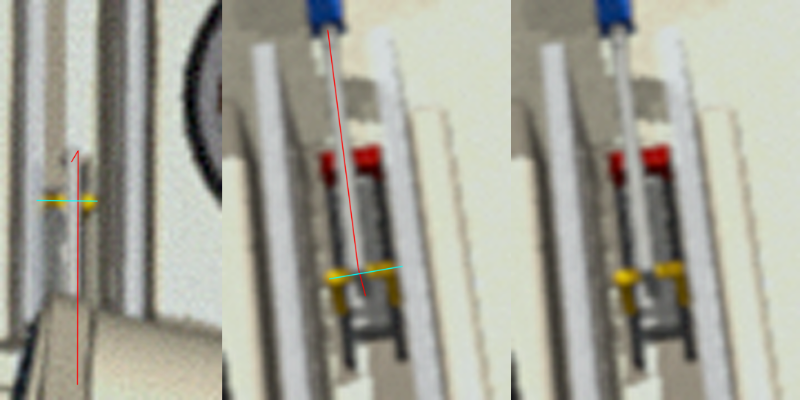

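The prong is beyond the crossbar and about mid-loop: bar at (617–685, 272) and prong at (648,290) in the right panel. I'll lower it.

>>> play_rows(
  rows=[
    [255,[0,-0.1,0.5],[0,0,0]],
    [255,[0,-0.1,1.0],[0,0,0]],
    [255,[0,-0.1,1.5],[0,0,0]],
    [255,[0,-0.1,2.0],[0,0,0]],
    [255,[0,-0.1,2.5],[0,0,0]],
    [255,[0,-0.1,2.9],[0,0,0]],
    [255,[0,-0.1,2.9],[0,0,0]],
    [255,[0,-0.1,2.9],[0,0,0]],
    [255,[0,-0.1,2.9],[0,0,0]],
  ],
)

```text
clock: 7.25
eef_pos: [486.8, -97.0, 71.9]
tcp_rot: [-3.142, -0.0, -0.012]
contact_force: [0.8, 0.0, -2.5]
opening: 0.196
```

```bash
python3 go.py 487 -97 72 -0.012
python3 - <<'E'
from rig import *
import numpy as np
for i in range(3):
    grab_frame("scene"); s=readout.sense(); print(s["contact_force"].round(2),s["eef_pos"].round(2))
E
```

```text
clock 7.25 eef [486.8 -97.   71.9] rot [-3.1416 -0.     -0.0122] F [ 0.79  0.02 -2.53] op 0.196 q [-0.2   0.38  2.03  0.    0.73  1.38]
([0.023, -0.005, -0.013], [-0.0, -0.0, -0.0002])
[ 0.27  0.34 -0.85] [486.83 -97.07  71.98]
[ 0.21  0.19 -1.2 ] [486.88 -97.06  72.05]
[-0.76  0.99 -1.28] [486.86 -97.08  72.07]
```

>>> play_rows(
  rows=[
    [255,[-0.1,0,0],[0,0,0]],
    [255,[-0.2,0,0],[0,0,0]],
    [255,[-0.3,0,0],[0,0,0]],
    [255,[-0.4,0,0],[0,0,0]],
    [255,[-0.5,0,0],[0,0,0]],
    [255,[-0.6,0,0],[0,0,0]],
    [255,[-0.7,0,0],[0,0,0]],
    [255,[-0.8,0,0],[0,0,0]],
    [255,[-0.85,0,0],[0,0,0]],
    [255,[-0.9,0,0],[0,0,0]],
    [255,[-0.95,0,0],[0,0,0]],
    [255,[-1.0,0,0],[0,0,0]],
  ],
)

```text
clock: 8.4
eef_pos: [476.6, -96.9, 71.9]
tcp_rot: [3.142, -0.0, -0.012]
contact_force: [-0.9, -0.4, -2.3]
opening: 0.192
```

>>> play_rows(
  rows=[
    [255,[-0.05,0,0],[0,0,0]],
    [255,[-0.1,0,0],[0,0,0]],
    [255,[-0.15,0,0],[0,0,0]],
    [255,[-0.2,0,0],[0,0,0]],
    [255,[-0.25,0,0],[0,0,0]],
    [255,[-0.3,0,0],[0,0,0]],
    [255,[-0.35,0,0],[0,0,0]],
    [255,[-0.4,0,0],[0,0,0]],
    [255,[-0.45,0,0],[0,0,0]],
    [255,[-0.5,0,0],[0,0,0]],
    [255,[-0.55,0,0],[0,0,0]],
    [255,[-0.6,0,0],[0,0,0]],
  ],
)

```text
clock: 9.4
eef_pos: [471.8, -97.0, 72.2]
tcp_rot: [3.141, -0.002, -0.012]
contact_force: [4.7, -1.2, -2.8]
opening: 0.2
```

Contact: 4.7 N, which fits the bolt's friction. I'll draw it on.

>>> play_rows(
  rows=[
    [255,[-0.1,0,0],[0,0,0]],
    [255,[-0.2,0,0],[0,0,0]],
    [255,[-0.3,0,0],[0,0,0]],
    [255,[-0.4,0,0],[0,0,0]],
    [255,[-0.5,0,0],[0,0,0]],
    [255,[-0.6,0,0],[0,0,0]],
    [255,[-0.7,0,0],[0,0,0]],
    [255,[-0.8,0,0],[0,0,0]],
    [255,[-0.9,0,0],[0,0,0]],
    [255,[-1.0,0,0],[0,0,0]],
    [255,[-1.1,0,0],[0,0,0]],
    [255,[-1.2,0,0],[0,0,0]],
  ],
)

```text
clock: 10.4
eef_pos: [459.8, -96.8, 72.2]
tcp_rot: [3.141, -0.002, -0.012]
contact_force: [4.6, 0.6, -3.0]
opening: 0.199
```

>>> play_rows(
  rows=[
    [255,[-0.1,0,0],[0,0,0]],
    [255,[-0.2,0,0],[0,0,0]],
    [255,[-0.3,0,0],[0,0,0]],
    [255,[-0.4,0,0],[0,0,0]],
    [255,[-0.5,0,0],[0,0,0]],
    [255,[-0.6,0,0],[0,0,0]],
    [255,[-0.65,0,0],[0,0,0]],
    [255,[-0.7,0,0],[0,0,0]],
    [255,[-0.75,0,0],[0,0,0]],
    [255,[-0.8,0,0],[0,0,0]],
  ],
)

```text
clock: 11.23
eef_pos: [451.6, -96.7, 72.1]
tcp_rot: [3.141, -0.002, -0.012]
contact_force: [4.7, 0.3, -3.0]
opening: 0.203
```

```bash
python3 go.py 471 -97 72 -0.012
python3 - <<'E'
from rig import *
import numpy as np,cv2
from ov import *
s=readout.sense()
for n in ["top","scene"]:
    p,d=grab_frame(n); c=calibration(n); np.savez(f"{n}4.npz",p=p,d=d,**{k:np.array(v) for k,v in c.items()})
print(readout.sense()["contact_force"])
e=s["eef_pos"]; R=T(e[0],e[1],s["tcp_rot"][2]); rod=lambda p:R((p[0],p[1],p[2]+e[2]+19))
for n,box,k in [("top",(330,110,380,200),6),("scene",(195,195,260,285),6)]:
    show(n,"4",box,k,[(ROD["shaft"],rod,(0,0,255))],f"ov3_{n}")
    show(n,"4",box,k,[],f"ov4_{n}")
a=[cv2.imread(f"pics/ov{j}_{n}.png") for n in("top","scene") for j in (3,4)]
a=[a[0],a[2],a[3]]
im=np.hstack(a); cv2.imwrite("pics/ov6.png",cv2.resize(im,None,fx=.74,fy=.74))
E
```

```text
clock 11.23 eef [451.6 -96.7  72.1] rot [ 3.1413e+00 -1.8000e-03 -1.2100e-02] F [ 4.74  0.26 -3.  ] op 0.203 q [-0.21  0.34  2.11  0.    0.7   1.37]
([1.939, 0.006, 0.016], [0.0003, -0.0018, -0.0001])
[ 4.73865354  0.36353332 -3.1874249 ]
```

View pics/ov6.png

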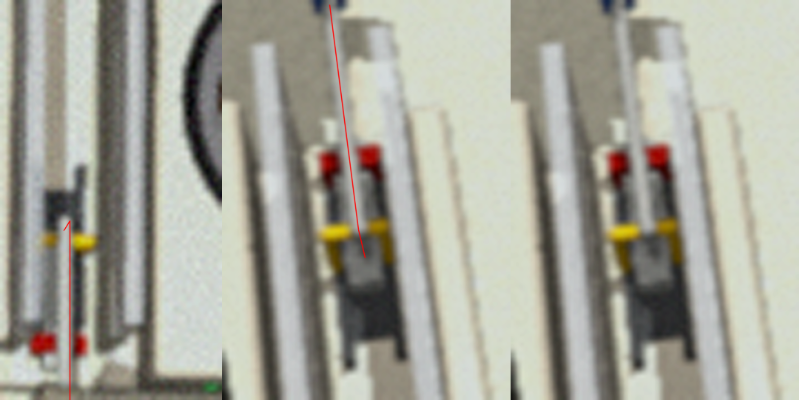

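>>> play_rows(
  rows=[
    [255,[-0.08,0,0],[0,0,0]],
    [255,[-0.16,0,0],[0,0,0]],
    [255,[-0.24,0,0],[0,0,0]],
    [255,[-0.32,0,0],[0,0,0]],
    [255,[-0.4,0,0],[0,0,0]],
    [255,[-0.46,0,0],[0,0,0]],
    [255,[-0.52,0,0],[0,0,0]],
    [255,[-0.57,0,0],[0,0,0]],
    [255,[-0.62,0,0],[0,0,0]],
    [255,[-0.66,0,0],[0,0,0]],
    [255,[-0.7,0,0],[0,0,0]],
  ],
)

```text
clock: 12.25
eef_pos: [444.4, -96.6, 72.1]
tcp_rot: [3.141, -0.001, -0.012]
contact_force: [4.6, -0.1, -3.0]
opening: 0.196
```

>>> play_rows(
  rows=[
    [255,[-0.03,0,0],[0,0,0]],
    [255,[-0.06,0,0],[0,0,0]],
    [255,[-0.09,0,0],[0,0,0]],
    [255,[-0.12,0,0],[0,0,0]],
    [255,[-0.15,0,0],[0,0,0]],
  ],
)

```text
clock: 12.67
eef_pos: [442.9, -96.6, 72.1]
tcp_rot: [3.141, -0.001, -0.012]
contact_force: [6.0, 0.3, -3.5]
opening: 0.194
```

>>> play_rows(
  rows=[
    [255,[-0.03,0,0],[0,0,0]],
    [255,[-0.06,0,0],[0,0,0]],
    [255,[-0.09,0,0],[0,0,0]],
    [255,[-0.12,0,0],[0,0,0]],
    [255,[-0.15,0,0],[0,0,0]],
  ],
)

```text
clock: 13.08
eef_pos: [441.4, -96.6, 72.1]
tcp_rot: [3.141, -0.001, -0.012]
contact_force: [5.2, 0.5, -3.5]
opening: 0.198
```

>>> play_rows(
  rows=[
    [255,[-0.03,0,0],[0,0,0]],
    [255,[-0.06,0,0],[0,0,0]],
    [255,[-0.09,0,0],[0,0,0]],
    [255,[-0.12,0,0],[0,0,0]],
    [255,[-0.15,0,0],[0,0,0]],
  ],
)

```text
clock: 13.5
eef_pos: [439.9, -96.5, 72.1]
tcp_rot: [3.141, -0.001, -0.012]
contact_force: [5.6, 0.6, -2.6]
opening: 0.198
```

>>> play_rows(
  rows=[
    [255,[-0.03,0,0],[0,0,0]],
    [255,[-0.06,0,0],[0,0,0]],
    [255,[-0.09,0,0],[0,0,0]],
    [255,[-0.12,0,0],[0,0,0]],
    [255,[-0.15,0,0],[0,0,0]],
  ],
)

```text
clock: 13.92
eef_pos: [438.4, -96.5, 72.1]
tcp_rot: [3.141, -0.001, -0.012]
contact_force: [4.2, 0.2, -2.7]
opening: 0.203
```

>>> play_rows(
  rows=[
    [255,[-0.03,0,0],[0,0,0]],
    [255,[-0.06,0,0],[0,0,0]],
    [255,[-0.09,0,0],[0,0,0]],
    [255,[-0.12,0,0],[0,0,0]],
    [255,[-0.15,0,0],[0,0,0]],
  ],
)

```text
clock: 14.33
eef_pos: [436.9, -96.5, 72.1]
tcp_rot: [3.141, -0.001, -0.012]
contact_force: [5.0, 0.7, -3.7]
opening: 0.198
```

>>> play_rows(
  rows=[
    [255,[-0.03,0,0],[0,0,0]],
    [255,[-0.06,0,0],[0,0,0]],
    [255,[-0.09,0,0],[0,0,0]],
    [255,[-0.12,0,0],[0,0,0]],
    [255,[-0.15,0,0],[0,0,0]],
  ],
)

```text
clock: 14.75
eef_pos: [436.3, -96.6, 72.3]
tcp_rot: [3.141, -0.003, -0.012]
contact_force: [8.0, 0.4, -4.3]
opening: 0.2
```

The force rises to 8 N and the tool lags, so this may be the stop. I'll go on in finer steps.

>>> play_rows(
  rows=[
    [255,[-0.02,0,0],[0,0,0]],
    [255,[-0.04,0,0],[0,0,0]],
    [255,[-0.04,0,0],[0,0,0]],
  ],
)

```text
clock: 15.0
eef_pos: [436.2, -96.7, 72.4]
tcp_rot: [3.141, -0.004, -0.012]
contact_force: [9.2, 1.5, -4.1]
opening: 0.196
```

>>> play_rows(
  rows=[
    [255,[-0.03,0,0],[0,0,0]],
    [255,[-0.06,0,0],[0,0,0]],
    [255,[-0.09,0,0],[0,0,0]],
    [255,[-0.09,0,0],[0,0,0]],
  ],
)

```text
clock: 15.33
eef_pos: [436.2, -96.8, 72.6]
tcp_rot: [3.141, -0.005, -0.012]
contact_force: [10.5, 0.4, -4.9]
opening: 0.199
```

>>> play_rows(
  rows=[
    [255,[-0.04,0,0],[0,0,0]],
    [255,[-0.08,0,0],[0,0,0]],
    [255,[-0.12,0,0],[0,0,0]],
    [255,[-0.12,0,0],[0,0,0]],
    [255,[-0.12,0,0],[0,0,0]],
  ],
)

```text
clock: 15.75
eef_pos: [436.2, -96.9, 72.9]
tcp_rot: [3.14, -0.007, -0.012]
contact_force: [13.9, 1.5, -6.2]
opening: 0.199
```

>>> play_rows(
  rows=[
    [255,[-0.03,0,0],[0,0,0]],
    [255,[-0.03,0,0],[0,0,0]],
    [255,[-0.03,0,0],[0,0,0]],
    [255,[-0.03,0,0],[0,0,0]],
    [255,[-0.03,0,0],[0,0,0]],
    [255,[-0.03,0,0],[0,0,0]],
    [255,[-0.03,0,0],[0,0,0]],
    [255,[-0.03,0,0],[0,0,0]],
    [255,[-0.03,0,0],[0,0,0]],
    [255,[-0.03,0,0],[0,0,0]],
    [255,[-0.03,0,0],[0,0,0]],
    [255,[-0.03,0,0],[0,0,0]],
  ],
)

```text
clock: 16.75
eef_pos: [436.1, -96.9, 72.9]
tcp_rot: [3.14, -0.008, -0.012]
contact_force: [13.6, 1.1, -5.7]
opening: 0.196
```

Run:
```python
from rig import *
import numpy as np,cv2
from ov import *
for i in range(3):
  for n in ["top","scene"]:
    p,d=grab_frame(n); c=calibration(n); np.savez(f"{n}5.npz",p=p,d=d,**{k:np.array(v) for k,v in c.items()})
    s=readout.sense(); print(s["clock"],s["contact_force"].round(2),s["eef_pos"].round(2),s["tcp_rot"].round(4))
e=s["eef_pos"]; R=T(e[0],e[1],s["tcp_rot"][2]); rod=lambda p:R((p[0],p[1],p[2]+e[2]+19))
for n,box,k in [("top",(330,110,380,200),6),("scene",(195,175,260,265),6)]:
    show(n,"5",box,k,[(ROD["shaft"],rod,(0,0,255))],f"ov3_{n}")
    show(n,"5",box,k,[],f"ov4_{n}")
a=[cv2.imread(f"pics/ov{j}_{n}.png") for n in("top","scene") for j in (3,4)]
a=[a[0],a[2],a[3]]
im=np.hstack(a); cv2.imwrite("pics/ov7.png",cv2.resize(im,None,fx=.74,fy=.74))
for n in ["top","scene"]:
    z=load(n,"5");W=cloud(z); hsv=cv2.cvtColor(z["p"],cv2.COLOR_RGB2HSV); H,S_,V=[hsv[...,i].astype(int) for i in range(3)]
    v,u=np.mgrid[0:420,0:560]; m=(H>22)&(H<34)&(S_>150)&(W[...,2]>70)&(W[...,2]<85)&(W[...,1]>-130)&(W[...,1]<-70)
    print(n,m.sum(),np.nanmedian(W[m],0))
    z=load(n,"0");W=cloud(z); hsv=cv2.cvtColor(z["p"],cv2.COLOR_RGB2HSV); H,S_,V=[hsv[...,i].astype(int) for i in range(3)]
    m=(H>22)&(H<34)&(S_>150)&(W[...,2]>70)&(W[...,2]<85)&(W[...,1]>-130)&(W[...,1]<-70)&(W[...,0]>600)&(W[...,0]<700)
    print(n,m.sum(),np.nanmedian(W[m],0))
```

```text
16.8 [14.99  1.42 -6.25] [436.13 -96.96  72.91] [ 3.1403 -0.0079 -0.012 ]
16.85 [15.7   1.36 -5.56] [436.14 -96.98  72.92] [ 3.1403 -0.0079 -0.012 ]
16.9 [15.55  1.55 -6.34] [436.13 -96.96  72.91] [ 3.1404 -0.0079 -0.012 ]
16.95 [15.01  0.64 -5.54] [436.18 -96.97  72.94] [ 3.1403 -0.008  -0.012 ]
17.0 [14.73  0.76 -6.14] [436.16 -96.96  72.93] [ 3.1403 -0.008  -0.012 ]
17.05 [13.92  0.46 -5.48] [436.13 -96.98  72.93] [ 3.1403 -0.0079 -0.012 ]
top 16 [ 620.72368363 -107.71490427   76.87596407]
top 26 [ 660.55137653 -104.24168487   77.60900867]
scene 26 [ 624.39702391 -108.25282072   76.69524843]
scene 44 [ 663.61585639 -102.87003206   77.53491504]
```

View pics/ov7.png

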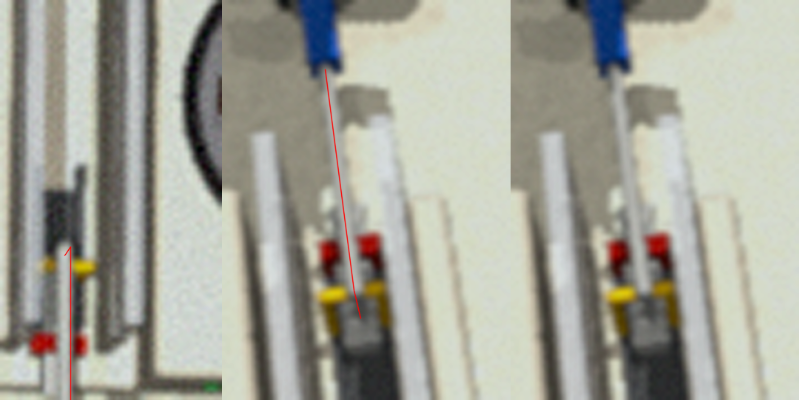

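The loop stands at about station x 67.5 mm, drawn 39.5 mm from its start. The pull held at about 15 N for more than a second. Next I'll ease off, back away and lift out.

>>> play_rows(
  rows=[
    [255,[0.1,0,0],[0,0,0]],
    [255,[0.2,0,0],[0,0,0]],
    [255,[0.4,0,0],[0,0,0]],
    [255,[0.7,0,0],[0,0,0]],
    [255,[1.1,0,0],[0,0,0]],
    [255,[1.5,0,0],[0,0,0]],
    [255,[1.6,0,0],[0,0,0]],
    [255,[1.6,0,0],[0,0,0]],
    [255,[1.6,0,0],[0,0,0]],
  ],
)

```text
clock: 17.8
eef_pos: [447.6, -96.5, 71.7]
tcp_rot: [-3.141, 0.001, -0.012]
contact_force: [0.5, -0.5, -1.7]
opening: 0.192
```

```bash
python3 go.py 452 -97 205 -0.012
```

```text
clock 17.8 eef [447.6 -96.5  71.7] rot [-3.1415e+00  7.0000e-04 -1.2200e-02] F [ 0.52 -0.48 -1.69] op 0.192 q [-0.22  0.33  2.11 -0.    0.7   1.37]
([0.435, 0.042, -13.331], [-0.0001, 0.0007, -0.0002])
```

>>> play_rows(
  rows=[
    [255,[0,0,-0.5],[0,0,0]],
    [255,[0,0,-1.5],[0,0,0]],
    [255,[0,0,-3.0],[0,0,0]],
    [255,[0,0,-5.0],[0,0,0]],
    [255,[0,0,-7.5],[0,0,0]],
    [255,[0,0,-10.0],[0,0,0]],
    [255,[0,0,-12.5],[0,0,0]],
    [255,[0,0,-13.5],[0,0,0]],
    [255,[0,0,-13.5],[0,0,0]],
    [255,[0,0,-13.5],[0,0,0]],
  ],
)

```text
clock: 18.63
eef_pos: [447.8, -96.6, 206.9]
tcp_rot: [3.141, -0.001, -0.012]
contact_force: [0.3, 0.6, -3.7]
opening: 0.195
```

```bash
python3 go.py 458.3 220.3 205 -0.0653
```

```text
clock 18.63 eef [447.8 -96.6 206.9] rot [ 3.1414e+00 -1.0000e-03 -1.2200e-02] F [ 0.33  0.55 -3.71] op 0.195 q [-0.22  0.12  2.   -0.    1.02  1.37]
([0.667, -31.696, 0.185], [0.0002, -0.001, 0.0531])
```

>>> play_rows(
  rows=[
    [255,[0.7,-31.7,0],[0,0,0.053]],
    [255,[0.7,-31.7,0],[0,0,0.053]],
    [255,[0.7,-31.7,0],[0,0,0.053]],
    [255,[0.7,-31.7,0],[0,0,0.053]],
    [255,[0.7,-31.7,0],[0,0,0.053]],
    [255,[0.7,-31.7,0],[0,0,0.053]],
    [255,[0.7,-31.7,0],[0,0,0.053]],
    [255,[0.7,-31.7,0],[0,0,0.053]],
    [255,[0.7,-31.7,0],[0,0,0.053]],
    [255,[0.7,-31.7,0],[0,0,0.053]],
    [255,[0.7,-31.7,0],[0,0,0.053]],
    [255,[0.7,-31.7,0],[0,0,0.053]],
  ],
)

```text
clock: 19.63
eef_pos: [458.1, 219.1, 205.8]
tcp_rot: [3.14, 0.002, -0.066]
contact_force: [-0.1, -0.0, -1.5]
opening: 0.193
```

```bash
python3 go.py 458.3 220.3 100 -0.0653;  python3 - <<'E'
from rig import *
import numpy as np,cv2
from ov import *
for n in ["top","scene"]:
    p,d=grab_frame(n); c=calibration(n); np.savez(f"{n}6.npz",p=p,d=d,**{k:np.array(v) for k,v in c.items()})
s=readout.sense()
e=s["eef_pos"]; R=T(e[0],e[1],s["tcp_rot"][2]); rod=lambda p:R((p[0],p[1],p[2]+e[2]+19))
for n,box,k in [("top",(200,130,265,265),4.4),("scene",(330,100,385,220),4.9)]:
    show(n,"6",box,k,[(ROD["handle"],rod,(0,255,0)),(ROD["shaft"],rod,(0,0,255))],f"ov2_{n}")
a=[cv2.imread(f"pics/ov2_{n}.png") for n in("top","scene")]
h=min(i.shape[0] for i in a); cv2.imwrite("pics/ov8.png",np.hstack([i[:h] for i in a]))
for n in ["top","scene"]:
    z=load(n,"6");W=cloud(z); hsv=cv2.cvtColor(z["p"],cv2.COLOR_RGB2HSV); H,S_,V=[hsv[...,i].astype(int) for i in range(3)]
    m=(H>22)&(H<34)&(S_>150)&(W[...,2]>70)&(W[...,2]<85)&(W[...,1]>-130)&(W[...,1]<-70)
    print(n,m.sum(),np.nanmedian(W[m],0))
E
```

```text
clock 19.63 eef [458.1 219.1 205.8] rot [ 3.1403e+00  1.8000e-03 -6.6000e-02] F [-0.14 -0.03 -1.46] op 0.193 q [ 0.44  0.2   1.91 -0.    1.04  2.08]
([0.033, -0.136, 10.58], [0.0013, 0.0018, -0.0007])
top 24 [ 620.5584772  -104.94451155   78.30573474]
scene 41 [ 624.37666841 -100.30282374   77.36611817]
```

View pics/ov8.png

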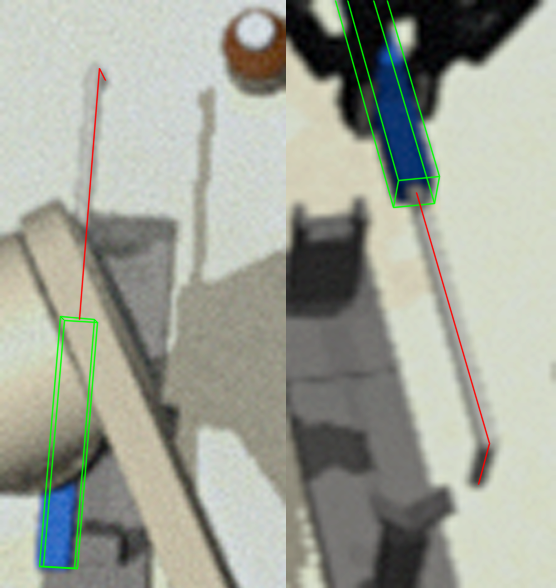

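The rod sits in the grip as before, within a pixel, and the loop is still drawn at x≈622. I'll lower to just above the rests and settle there.

>>> play_rows(
  rows=[
    [255,[0,-0.05,2.5],[0,0,0]],
    [255,[0,-0.05,5.5],[0,0,0]],
    [255,[0,-0.05,8.5],[0,0,0]],
    [255,[0,-0.05,11.0],[0,0,0]],
    [255,[0,-0.05,12.5],[0,0,0]],
    [255,[0,-0.05,13.0],[0,0,0]],
    [255,[0,-0.05,13.0],[0,0,0]],
    [255,[0,-0.05,13.0],[0,0,0]],
  ],
)

```text
clock: 20.4
eef_pos: [459.3, 220.6, 77.5]
tcp_rot: [-3.141, -0.001, -0.066]
contact_force: [-0.3, 0.1, -2.0]
opening: 0.196
```

```bash
python3 go.py 458.3 220.3 56.5 -0.0653
```

```text
clock 20.4 eef [459.3 220.6  77.5] rot [-3.1413e+00 -5.0000e-04 -6.6000e-02] F [-0.33  0.09 -2.  ] op 0.196 q [ 0.44  0.39  2.   -0.    0.75  2.08]
([-0.101, 0.036, 2.097], [-0.0003, -0.0005, -0.0007])
```

>>> play_rows(
  rows=[
    [255,[-0.1,0.04,0.4],[0,0,0]],
    [255,[-0.1,0.04,0.8],[0,0,0]],
    [255,[-0.1,0.04,1.1],[0,0,0]],
    [255,[-0.1,0.04,1.4],[0,0,0]],
    [255,[-0.1,0.04,1.7],[0,0,0]],
    [255,[-0.1,0.04,1.9],[0,0,0]],
    [255,[-0.1,0.04,2.0],[0,0,0]],
    [255,[-0.1,0.04,2.0],[0,0,0]],
    [255,[-0.1,0.04,2.0],[0,0,0]],
  ],
)

```text
clock: 21.15
eef_pos: [457.7, 220.5, 56.8]
tcp_rot: [3.141, 0.0, -0.065]
contact_force: [-0.5, 0.4, -1.3]
opening: 0.195
```

```bash
python3 go.py 458.3 220.3 56.1 -0.0653;  python3 - <<'E'
from rig import *
import numpy as np,cv2
p,d=grab_frame("scene")
cv2.imwrite("pics/preopen.png",cv2.convertScaleAbs(cv2.resize(p[110:250,290:400,::-1],None,fx=4.2,fy=4.2,interpolation=cv2.INTER_CUBIC),alpha=1.5))
E
```

```text
clock 21.15 eef [457.7 220.5  56.8] rot [ 3.1415e+00  2.0000e-04 -6.5200e-02] F [-0.47  0.38 -1.35] op 0.195 q [0.45 0.42 2.01 0.   0.71 2.08]
([0.064, 0.015, 0.07], [0.0001, 0.0002, 0.0001])
```

View pics/preopen.png

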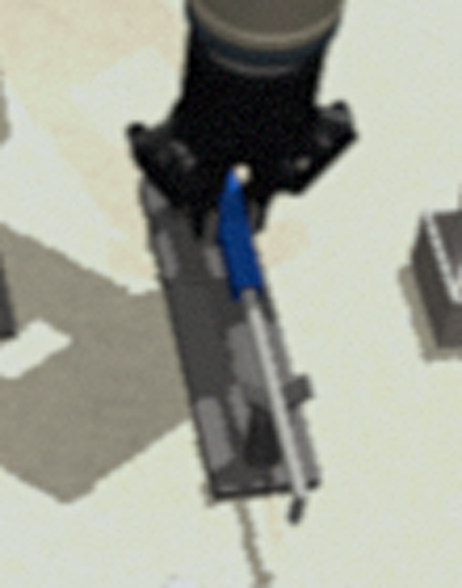

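The shaft lies over the V fork (290,400) and the handle is between the cheeks. I'll lower a touch more and open gently.

>>> play_rows(
  rows=[
    [255,[0,0,0.06],[0,0,0]],
    [255,[0,0,0.06],[0,0,0]],
    [180,[0,0,0.06],[0,0,0]],
    [150,[0,0,0.06],[0,0,0]],
    [120,[0,0,0.06],[0,0,0]],
    [80,[0,0,0.06],[0,0,0]],
    [40,[0,0,0.06],[0,0,0]],
    [0,[0,0,0.06],[0,0,0]],
    [0,[0,0,0.06],[0,0,0]],
    [0,[0,0,0.06],[0,0,0]],
    [0,[0,0,0.06],[0,0,0]],
    [0,[0,0,0.06],[0,0,0]],
  ],
)

```text
clock: 22.2
eef_pos: [457.7, 220.5, 56.2]
tcp_rot: [-3.142, 0.0, -0.065]
contact_force: [1.3, 0.2, -0.2]
opening: 0.997
```

>>> play_rows(
  rows=[
    [0,[0,0,-1.0],[0,0,0]],
    [0,[0,0,-3.0],[0,0,0]],
    [0,[0,0,-6.0],[0,0,0]],
    [0,[0,0,-9.5],[0,0,0]],
    [0,[0,0,-13.0],[0,0,0]],
    [0,[0,0,-16.0],[0,0,0]],
    [0,[-4,0,-18.0],[0,0,0]],
    [0,[-8,4,-18.0],[0,0,0]],
    [0,[-10,8,-18.0],[0,0,0]],
    [0,[-10,12,-18.0],[0,0,0]],
    [0,[-10,16,-18.0],[0,0,0]],
    [0,[-10,16,-18.0],[0,0,0]],
  ],
)

```text
clock: 23.2
eef_pos: [345.5, 64.1, 236.8]
tcp_rot: [3.14, -0.0, -0.065]
contact_force: [0.2, 0.4, 0.2]
opening: 0.995
```

```bash
python3 go.py 458.3 220.3 56.1 -0.0653;  python3 - <<'E'
from rig import *
import numpy as np,cv2
from ov import *
for n in ["top","scene"]:
    p,d=grab_frame(n); c=calibration(n); np.savez(f"{n}7.npz",p=p,d=d,**{k:np.array(v) for k,v in c.items()})
    cv2.imwrite(f"pics/{n}7.png",cv2.convertScaleAbs(cv2.resize(p[:,:,::-1],(800,600)),alpha=1.4))
R=T(458,219,-0.065); rod=lambda p:R((p[0],p[1],p[2]+75))
for t in "07":
  for n,box,k in [("top",(195,150,260,275),4.7),("scene",(310,125,385,245),4.9)]:
    show(n,t,box,k,[(ROD["handle"],rod,(0,255,0)),(ROD["shaft"],rod,(0,0,255)),(REST["base"],R,(255,0,255))],f"f_{n}{t}")
a=[cv2.imread(f"pics/f_{n}7.png") for n in("top","scene")]
h=min(i.shape[0] for i in a); cv2.imwrite("pics/final.png",np.hstack([i[:h] for i in a]))
for t in "07":
  for n in ["top","scene"]:
    z=load(n,t);W=cloud(z);hsv=cv2.cvtColor(z["p"],cv2.COLOR_RGB2HSV); H,S,V=[hsv[...,i].astype(int) for i in range(3)]
    m=(H>100)&(H<125)&(S>120)&(W[...,2]>60)&(W[...,2]<100)&(W[...,0]>370)&(W[...,0]<540)&(W[...,1]>190)&(W[...,1]<250)
    Q=W[m]; print(t,n,m.sum(),np.median(Q,0).round(1),np.percentile(Q,[2,98],axis=0).round(1).tolist())
E
```

```text
clock 23.2 eef [345.5  64.1 236.8] rot [ 3.1403e+00 -5.0000e-04 -6.5200e-02] F [0.2  0.45 0.18] op 0.995 q [ 0.18 -0.11  2.16 -0.    1.09  1.82]
([10.233, -16.346, 18.057], [0.0013, -0.0005, 0.0001])
0 top 369 [449.9 221.9  82.6] [[391.2, 211.0, 69.6], [511.7, 232.8, 88.8]]
0 scene 327 [455.9 217.7  82.2] [[394.3, 209.0, 69.4], [516.6, 230.2, 86.1]]
7 top 368 [449.9 222.8  82.9] [[391.1, 211.9, 74.1], [511.8, 234.5, 88.9]]
7 scene 322 [455.5 219.5  82.3] [[392.8, 209.5, 69.3], [515.7, 231.1, 85.9]]
```

View pics/final.png

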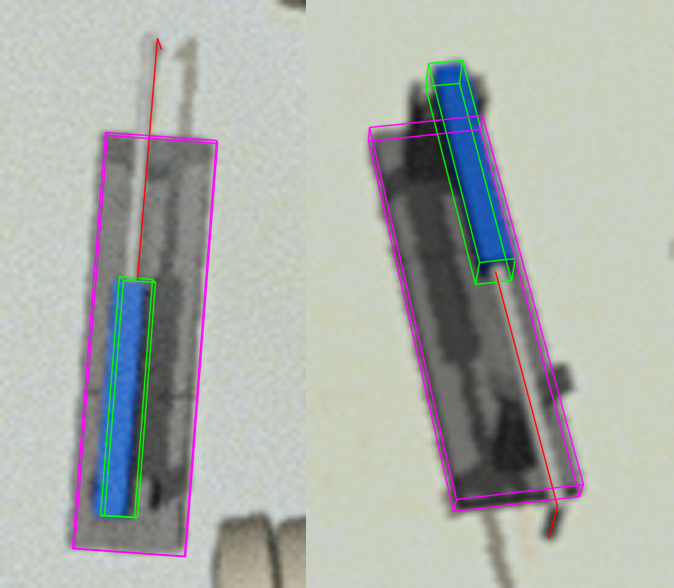

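View pics/scene7.png

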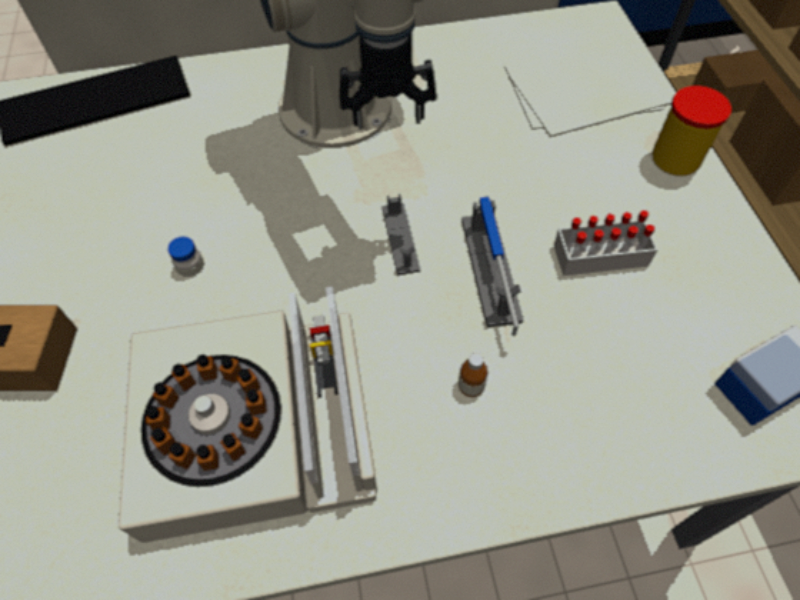

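The rod lies in both rests within about 2 mm of where it was, the yellow bar is drawn (scene 320,345), and the bottle, jar and rack are unmoved. Handing in.

Run:
```python
from rig import readout,r
print(r.sign_off()); print(readout.sense()["clock"])
```

```text
the job is handed in; nothing more can be done
None
the job is handed in; nothing more can be done
```

The lock bolt is drawn to its stop, and the rod is back in the larger stand and released. I handed the job in just after 23.2 s on the robot's clock; the rig reports no verdict.

- **Pull:** I hooked the yellow loop from behind and drew it about 39.5 mm. It met the stop at roughly station x 67.5 mm (±3 mm). I held it there for just over a second, with wrist readings of 13.6–15.7 N along the channel. The highest force I saw was about 17 N at the wrist, counting the rod's weight; I read it only between moves, not through them.
- **Bolt after release:** The loop stayed drawn, at about station x 67.5 mm in the frames taken after I lifted clear. The final picture agrees by eye.
- **Rod:** The before-and-after pictures put the handle within about 2 mm of where it lay, prong down.
- **Arm and bystanders:** The gripper is fully open and clear of everything, and the wrist force is near zero. By eye in the final scene picture, the bottle, jar and tube rack look unmoved.
- **Disagreement:** The two cameras differ by 3–6 mm on absolute positions, so I relied mainly on before-and-after comparisons.

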